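# Clamp the tube with the draw latch

### The job

A short piece of black square tube lies loose in the blue clamping fixture on the bench. Swing the red lever of the draw latch up and over towards the blue frame to give slack, tip its wire loop over the brass keeper hook, then press the red lever back down past centre until it lies fully down and the tube is clamped. Leave the bushing and bolt beside the fixture, the tin of screws and the wood block where they are.

Things in the scene. Friction and masses are not known exactly. Their poses are not given: they have to be found in the camera images.
- fixture: fixed clamping fixture: grey painted base plate 290 x 170 x 12 mm, draw latch at the end near the robot, blue sliding frame at the far end. Origin on the bench under the lever's pivot; x runs from the latch to the keeper, tube and jaw, z up. The plate spans x = -72 to +218 mm. All is symmetric about y = 0; nothing stands over 60 mm but the raised lever and loop
- lever (a joint): red lever: 0 = shut, level, pointing to -x of the fixture (to the robot); 1.57 upright; 2.2 = open stop, leaning over the keeper. Starts half raised (1.2 to 1.6); light friction holds it where it is left. The loop reaches over the keeper only past about 1.9, best at the open stop. With the loop hooked, dead centre is near 0.2; below that it holds itself shut. Pressing takes under 10 N
- lever_pivot (a point): pivot axis of the lever, parallel to the fixture's y, 45 mm above the bench. The lever is 74 mm long from here, 22 mm wide, 10 mm thick
- lever_tip (a point): middle of the free end of the red lever (red grip over the last 48 mm)
- loop (a joint): wire loop against the lever: 0 = lying back along it, positive = swung towards the keeper, about 3.1 when hooked and shut; stop at -0.9. Starts folded back behind the lever. lever + loop angle is the loop's elevation: 1.57 upright, more = leaning to the keeper. Light friction carries it along with the lever and keeps it standing within about 0.35 rad of upright; past that it falls
- loop_pin (a point): pin in the lever on which the loop turns, 16 mm from the pivot, 0.2 rad below the lever's middle line when shut: with the lever at angle q it lies at x = -16 cos(q - 0.2), z = 45 + 16 sin(q - 0.2) mm in the fixture's frame
- loop_bar (a point): middle of the wire loop's cross bar: 5 mm round wire, 42 mm long across y, 86 mm from the pin. The two legs are 50 mm apart and straddle the lever; the bar swings clear past the lever's tip
- keeper (a point): seat of the loop's cross bar behind (+x side of) the brass hook on the blue frame, just above a steel deck. The hook is 26 mm wide, stands 13 mm above this point and leans to +x; its top lies -4 to +2 mm in x from here. The bar is hooked when it lies on the deck 0 to 25 mm to +x of this point; pulling the lever back then draws it tight. Axes as the fixture's
- frame (a joint): slide of the blue frame towards the latch: 0 = out (a light spring keeps it there), about 0.009 m when the latch is shut and the tube is clamped
- pad: black rubber pad 90 mm wide on the inner face of the blue jaw, sprung, pressed on the tube when clamped
- tube: black steel box section 40 x 110 x 30 mm lying across the fixture between the steel stop and the rubber pad, a few mm of play; origin at the centre of its underside. It need not be touched by the robot
- bushing: grey bushing, 42 mm diameter, 14 mm high, lying beside the fixture; leave alone
- bolt: bolt 69 mm long lying beside the fixture; leave alone
- tin: grey open tin of screws, 69 mm diameter, 55 mm high; leave alone
- wood_block: wood block 62 x 130 x 42 mm with a brown spacer on it, left of the fixture; leave alone
Not all that is in view belongs to the job. What is shaped like the tube but pink or turquoise is not meant.

How it is judged (in metres and radians):
On the way:
1. with the lever still open, the loop's cross bar lies behind the keeper hook, below its top (x of loop_bar in the frame of keeper between -0.004 and 0.03 m and z of loop_bar in the frame of keeper below 0.006 m and value of joint lever above 0.8 rad), for 0.2 s.
At the end, for the whole second after the job is handed in: The lever is fully down (within 0.06 rad of shut, past dead centre), the loop's cross bar is tight behind the keeper hook (within 6 mm of its seat), the frame is drawn in by more than 6 mm, and the tube lies at rest flat on the base, against the stop, with the pad pressing it by more than 3 N (value of joint lever below 0.06 rad and x of loop_bar in the frame of keeper between -0.004 and 0.006 m and z of loop_bar in the frame of keeper below 0.006 m and value of joint frame above 0.006 m and contact force between pad and tube above 3 N and x of tube in the frame of fixture between 0.138 and 0.149 m and z of tube in the frame of fixture below 0.016 m and linear speed of tube below 0.01 m/s); the robot touches nothing.
It fails at once if a bystander (bushing, bolt, tin, wood block) is moved more than 25 mm (distance of any of bushing, bolt, tin, wood_block from where it was at the start of the episode above 0.025 m).
It also fails if it takes over 58 s, if anything falls off the work surface, if the arm or the gripper's body presses on something with over 40 N, if the wrist force passes 120 N, or if a joint passes its speed limit or range.

### The arm

A 6-joint arm with a two-finger parallel gripper is mounted at the origin on a cart in front of the work surface, level with it; the furniture and walls round the work are solid. World frame = base frame: x ahead of the robot, y to its left, z up, the work surface at z = 0. Lengths are in mm, angles in rad, forces in N, time in s.
With the tool pointing down it reaches from about 275 to 875 mm from the base axis. Payload 12.5 kg.
Tool frame: the origin (TCP) lies midway between the tips of the shut fingers; the grasp point (between the pads) lies 19 mm behind it (r.grip_depth is the z of the grasp point in the tool frame, in mm); z points along the fingers, y is the line along which they close (so a half turn about z gives the same grasp; the last joint's range is limited). The gripper opens to 85 mm and grips with 20 to 120 N. Pads are 22 mm wide; open, the fingers measure 114 mm over their backs; the gripper's body (76 mm by 85 mm) begins 54 mm behind the grasp point. The pads swing forward as they close: fully open they stand 13 mm farther back than shut.
Start: joints at [1.034, 0.351, 1.652, -0, 1.139, -0.085], TCP at [240.09, 494.814, 231.29] pointing down, gripper open.
Joint ranges: [-2.75, 2.75], [-0.79, 2.1], [0.01, 2.65], [-1.57, 4.71], [0.07, 3.14], [-2.87, 2.87]. Speed limits (rad/s): [2.22, 2.22, 2.79, 3.14, 3.14, 3.14].

### API

Orientations are given as a rotation vector (axis times angle).
In Python, from workcell import state, eyes, close_job, r gives the robot as it stands. The module is installed in compiled form; this text tells all that it offers.
- The arm moves only by the tool send_rows, never from a script. Its argument "moves" is a list that holds one entry, the list of rows, each a list of 5 numbers: the opening, from -1 (shut) to 1 (fully open), then the shift along the tool's x, y, z in m, then the turn about the tool's z in degrees. A call has 1 to 20 rows; each row is the pose to reach, as a shift and turn from the pose commanded when the call began, along the tool's axes at that moment; what a row does not reach only later rows make up. A row lasts 1/10 s, in which the tool goes at most 50 mm and 8.59 degrees, less where a joint would pass 70% of its speed; a pose out of reach is approached as far as the arm can. A call with a gripper value outside its range is refused whole. The fingers move at their own pace and stop on an object; "squeeze" is the grip in N (left out, the last holds). Time passes only in rows, so rows that repeat a pose let the fingers close. It gives the time, the measured TCP pose, the force, the opening and the grip force at its end, in the units of the state.
- state(): the state, without advancing time (a new reading comes with each control period).
- eyes.camera(name): name is "scene" or "top" or "wrist"; returns a dict with "frame" (420x560x3 uint8, red, green, blue), "depth" (420x560 float32, mm along the optical axis (not along the pixel's ray), 0 where there is no reading), "vfov" (degrees; the focal length in pixels is half the picture's height over the tangent of half this angle, whatever the lens; pixels are square), "cx", "cy" (the principal point, pixels), "extrinsics" (4x4, takes a point from camera to world coordinates); the wrist camera has in their place "T_tool_cam" (4x4, takes a point from camera to tool coordinates, whose origin is the TCP and whose axes are the flange's). Camera axes: x right, y up, looking along -z (the intrinsics and any distortion apply to the point x, -y, -z); pixel columns grow to the right and rows downward; lengths in mm; the calibration is good to about 2 mm. The wrist camera is an equidistant fisheye: a pixel r from the principal point sees the ray r / f radians off the axis. A picture is of the moment at which its call begins: read the wrist's pose just before it.
- close_job(): hands the job in; it is judged then, once.
Trained networks look in the newest picture that a camera, given by its name, has taken for a name from the list of things; names that differ only in an ending like _2 or _b are one class to them, and where a whole thing is asked for, a point or a joint stands for the part that bears it (a point fixed in the world has none). Each returns a list of dicts, best first, with "confidence" (0 to 1); they miss things now and then, are a little off and sometimes report something else, mostly with a low value. They report only what shows in the picture. A call takes as long as a camera call. They do not tell look-alikes from the thing itself.
- eyes.recognise(target, camera): "xy" ([column, row] in pixels, amid what is visible of it).
- eyes.trace(target, camera): "pixels" (420x560 bool, what is visible of it) and "xy" ([column, row] in pixels, amid what is visible of it).
- eyes.spot_point(target, camera): "xy" ([column, row] in pixels: a listed point, or the origin of a listed thing).
The state is a dict: "time_s": time; "qpos": joint angles; "dq": joint speeds; "joint_torque": joint torques, N m; "tcp_pos": TCP position; "ee_rot": TCP orientation; "ft_force": force on the tool from outside, world axes, zero at the start; "torque": the same for the moment, N m; "finger_gap": opening from 0.0 (shut) to 1.0 (fully open); "gripper_force": force on a finger pad.
Only numpy, scipy, OpenCV 4.12 (cv2) and the standard library are available. Lean on these libraries where they do the work, as an engineer would, in place of code of your own. Each camera call takes 0.05 s, during which the arm holds its last target. There are 200 camera calls.

## Working session

There is one attempt and no reset: what is moved stays moved. The work goes in short steps, Python scripts to look and compute and a tool call to move; the robot and the scene stay as the last step left them, time stands still between calls to the robot, and variables do not carry over. Pictures are saved under pics/ and viewed, at most 10 in all, crops included, and the job is handed in when it is done.

Besides the shell and the picture viewer there is one more tool, called after "Request:" by a JSON object that holds its "method" and its "body", one argument or row to a line. send_rows: Moves the arm, as the interface text tells. Its arguments: {"type":"object","properties":{"moves":{"type":"array"},"squeeze":{"type":"number"}},"required":["moves"]}

```bash
mkdir -p pics
cat > h.py <<'E'
import numpy as np, cv2
from scipy.spatial.transform import Rotation as R
from workcell import state, eyes, close_job, r
def ray(c,px):
    H=c["frame"].shape[0]; f=H/2/np.tan(np.radians(c["vfov"])/2)
    return np.array([(px[0]-c["cx"])/f, -(px[1]-c["cy"])/f, -1.0])
def world(c,px,d=None):
    if d is None:
        u,v=int(round(px[0])),int(round(px[1])); p=c["depth"][max(v-1,0):v+2,max(u-1,0):u+2]; p=p[p>0]; d=np.median(p) if p.size else np.nan
    return (c["extrinsics"]@np.append(ray(c,px)*d,1))[:3]
def atz(c,px,z):
    E=c["extrinsics"]; o=E[:3,3]; d=E[:3,:3]@ray(c,px); return o+d*(z-o[2])/d[2]
E
cat > a.py <<'E'
from h import *
s=state(); print(s["time_s"],s["tcp_pos"],s["ee_rot"],R.from_rotvec(s["ee_rot"]).as_matrix().round(2))
ims=[]
for n in ("scene","top"):
    c=eyes.camera(n); ims.append(c["frame"])
    print(n,c["vfov"],c["extrinsics"].round(2).tolist())
    for t in ("fixture","lever_pivot","lever_tip","loop_pin","loop_bar","keeper","tube","bushing","bolt","tin","wood_block"):
        for d in eyes.spot_point(t,n)[:2]:
            print(t,np.round(d["xy"]),round(d["confidence"],2),world(c,d["xy"]).round(0))
for n,i in zip(("scene","top"),ims): cv2.imwrite(f"pics/{n}0.png",cv2.cvtColor(i,cv2.COLOR_RGB2BGR))
E
python3 a.py
```

```text
0.0 [239.92791206 494.54264289 230.74389779] [-7.03548985e-01 -3.06144691e+00  1.81856476e-03] [[-0.9   0.44 -0.  ]
 [ 0.44  0.9  -0.  ]
 [ 0.   -0.   -1.  ]]
scene 47.74534596751281 [[0.67, 0.57, -0.47, -106.38], [-0.74, 0.51, -0.44, -863.59], [-0.01, 0.65, 0.76, 1136.95], [0.0, 0.0, 0.0, 1.0]]
fixture [258. 222.] 0.84 [ 504. -206.   23.]
lever_pivot [258. 215.] 0.8 [ 488. -223.   81.]
lever_tip [258. 196.] 0.71 [ 518. -195.  122.]
loop_pin [258. 211.] 0.53 [ 511. -199.   60.]
loop_pin [237. 197.] 0.27 [536. -82.  15.]
loop_bar [241. 211.] 0.43 [ 502. -130.   15.]
keeper [282. 201.] 0.78 [ 598. -214.   43.]
tube [351. 253.] 0.88 [ 593. -485.   32.]
tube [365. 214.] 0.79 [ 736. -430.   31.]
bushing [239. 197.] 0.67 [539. -84.  15.]
bolt [310. 238.] 0.46 [ 567. -356.   10.]
tin [310. 237.] 0.65 [ 576. -350.    3.]
tin [362. 308.] 0.6 [ 469. -611.   37.]
wood_block [186. 174.] 0.72 [480.  97.  39.]
top 42.47346914724243 [[0.01, 1.0, -0.08, 465.44], [-1.0, 0.01, -0.01, -271.14], [-0.01, 0.08, 1.0, 1442.57], [0.0, 0.0, 0.0, 1.0]]
fixture [254. 241.] 0.87 [ 507. -199.   45.]
lever_tip [253. 235.] 0.67 [ 520. -201.  108.]
loop_pin [255. 240.] 0.72 [ 509. -204.   64.]
loop_bar [254. 266.] 0.44 [ 444. -204.  113.]
keeper [254. 209.] 0.89 [ 589. -200.   56.]
tube [258. 182.] 0.9 [ 661. -208.   41.]
tube [337. 156.] 0.82 [ 734. -415.   29.]
bushing [204. 228.] 0.58 [540. -62.   1.]
bolt [310. 221.] 0.47 [ 563. -344.   11.]
tin [403. 248.] 0.81 [ 493. -586.   31.]
wood_block [138. 242.] 0.97 [499. 103.  43.]
```

Run:
```python
import cv2,numpy as np
a=cv2.imread("pics/top0.png")[130:320,100:420]; b=cv2.imread("pics/scene0.png")[110:300,150:470]
a=cv2.resize(a,None,fx=1.56,fy=1.56,interpolation=2); b=cv2.resize(b,None,fx=1.56,fy=1.56,interpolation=2)
cv2.imwrite("pics/c0.png",np.vstack([a,b]))
```

```text
(no output)
```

View pics/c0.png

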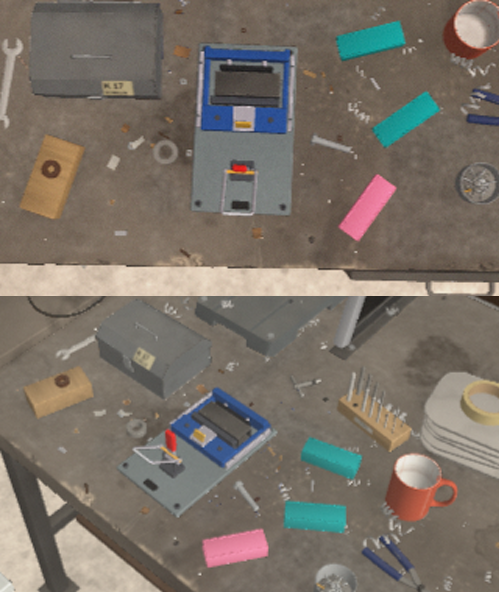

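The top view (c0, upper half) shows the fixture with its lever upright at picture pixel (254,235), the wire loop leaning back to the robot with its bar near (254,266), and the keeper at (254,209). The black tube is at (258,182). The pink piece and the two turquoise ones are decoys, and nothing needs grasping there. Next I'll get the fixture's yaw.

```bash
cat > b.py <<'E'
from h import *
c=eyes.camera("top"); 
def pts(m):
    v,u=np.nonzero(m); H=420; f=H/2/np.tan(np.radians(c["vfov"])/2); d=c["depth"][v,u]
    P=np.c_[(u-c["cx"])/f*d,-(v-c["cy"])/f*d,-d,np.ones(len(d))]@c["extrinsics"].T
    return P[d>0,:3]
t=eyes.trace("fixture","top"); P=pts(t[0]["pixels"])
Q=P[(P[:,2]<26)&(P[:,2]>-2)]
print(len(P),len(Q),np.percentile(Q[:,2],[5,25,50,75,95]))
print(cv2.minAreaRect(Q[:,:2].astype(np.float32)),cv2.minAreaRect(P[P[:,2]<60][:,:2].astype(np.float32)))
hs=cv2.cvtColor(c["frame"],cv2.COLOR_RGB2HSV)
v,u=np.mgrid[:420,:560]; roi=(u>190)&(u<300)&(v>140)&(v<280)
blue=roi&(abs(hs[...,0].astype(int)-112)<12)&(hs[...,1]>150); B=pts(blue)
print("blue",np.median(B,axis=0),cv2.minAreaRect(B[:,:2].astype(np.float32)),np.percentile(B[:,2],[5,50,95]))
red=roi&((hs[...,0]<6)|(hs[...,0]>174))&(hs[...,1]>180); L=pts(red); print("red",L.round(0).tolist()[:40])
for n in ("lever","loop"):
    for d in eyes.trace(n,"top")[:1]:
        p=pts(d["pixels"]); p=p[p[:,2]>30]; print(n,d["confidence"],len(p),p[np.argsort(p[:,0])][::max(1,len(p)//25)].round(0).tolist())
E
python3 b.py
```

```text
6324 4165 [ 5.99446415  9.28595841 11.50653589 14.17536465 23.02315708]
((586.98779296875, -203.651611328125), (173.912353515625, 293.9046325683594), 88.29239654541016) ((587.4903564453125, -203.05642700195312), (174.67999267578125, 295.0165100097656), 88.17495727539062)
blue [ 616.18252391 -203.82986984   33.28458187] ((649.2652587890625, -203.96490478515625), (142.28750610351562, 141.47032165527344), 87.99162292480469) [24.6612972  33.28458187 44.01959458]
red [[517.0, -193.0, 116.0], [517.0, -196.0, 120.0], [517.0, -198.0, 117.0], [517.0, -200.0, 115.0], [517.0, -203.0, 118.0], [517.0, -206.0, 119.0], [517.0, -208.0, 120.0], [514.0, -191.0, 121.0], [514.0, -193.0, 119.0], [514.0, -196.0, 119.0], [514.0, -198.0, 115.0], [514.0, -201.0, 117.0], [514.0, -203.0, 119.0], [514.0, -206.0, 118.0], [514.0, -208.0, 122.0], [515.0, -210.0, 116.0], [512.0, -191.0, 117.0], [512.0, -193.0, 115.0], [512.0, -196.0, 115.0], [512.0, -198.0, 117.0], [512.0, -201.0, 120.0], [512.0, -203.0, 116.0], [512.0, -206.0, 117.0], [512.0, -208.0, 118.0], [512.0, -210.0, 116.0], [510.0, -193.0, 112.0], [510.0, -196.0, 112.0], [510.0, -198.0, 111.0], [510.0, -201.0, 115.0], [509.0, -203.0, 117.0], [509.0, -206.0, 119.0], [510.0, -208.0, 114.0], [510.0, -210.0, 114.0]]
loop 0.45 54 [[441.0, -182.0, 113.0], [441.0, -177.0, 117.0], [441.0, -187.0, 116.0], [443.0, -177.0, 117.0], [443.0, -180.0, 118.0], [443.0, -187.0, 117.0], [446.0, -172.0, 117.0], [448.0, -174.0, 110.0], [450.0, -171.0, 106.0], [453.0, -171.0, 104.0], [455.0, -174.0, 104.0], [460.0, -174.0, 106.0], [463.0, -173.0, 99.0], [465.0, -173.0, 94.0], [468.0, -173.0, 99.0], [470.0, -173.0, 96.0], [473.0, -175.0, 91.0], [478.0, -175.0, 88.0], [483.0, -174.0, 84.0], [485.0, -174.0, 79.0], [488.0, -174.0, 78.0], [490.0, -174.0, 78.0], [493.0, -176.0, 77.0], [495.0, -173.0, 73.0], [500.0, -176.0, 75.0], [506.0, -178.0, 69.0], [508.0, -175.0, 66.0]]
```

Request:
{"method": "send_rows", "body": {
  "moves": [
    [[-1,-0.516,-0.523,0,-24.2],[-1,-0.516,-0.523,0,-24.2],[-1,-0.516,-0.523,0,-24.2],[-1,-0.516,-0.523,0,-24.2],[-1,-0.516,-0.523,0,-24.2],[-1,-0.516,-0.523,0,-24.2],[-1,-0.516,-0.523,0,-24.2],[-1,-0.516,-0.523,0,-24.2],[-1,-0.516,-0.523,0,-24.2],[-1,-0.516,-0.523,0,-24.2],[-1,-0.516,-0.523,0,-24.2],[-1,-0.516,-0.523,0,-24.2],[-1,-0.516,-0.523,0,-24.2],[-1,-0.516,-0.523,0,-24.2],[-1,-0.516,-0.523,0,-24.2],[-1,-0.516,-0.523,0,-24.2],[-1,-0.516,-0.523,0,-24.2],[-1,-0.516,-0.523,0,-24.2],[-1,-0.516,-0.523,0,-24.2],[-1,-0.516,-0.523,0,-24.2]]
  ],
  "squeeze": 40
}}

```text
time_s: 3.4
tcp_pos: [476.0, -200.2, 231.5]
ee_rot: [0.044, 3.141, -0.0]
ft_force: [0.2, 0.7, 0.5]
finger_gap: -0.001
gripper_force: 0.0
```

```bash
cat > c.py <<'E'
from h import *
import sys
s=state(); M=R.from_rotvec(s["ee_rot"]).as_matrix()
print(s["time_s"],s["tcp_pos"].round(1) if hasattr(s["tcp_pos"],'round') else s["tcp_pos"],M.round(3).tolist(),np.round(s["ft_force"],1))
c=eyes.camera("wrist"); T=c["T_tool_cam"]; H=420; f=H/2/np.tan(np.radians(c["vfov"])/2)
def proj(p):
    t=M.T@(np.array(p)-s["tcp_pos"]); q=np.linalg.inv(T)@np.append(t,1); x,y,z=q[0],-q[1],-q[2]
    rr=np.hypot(x,y); a=np.arctan2(rr,z); return np.array([c["cx"]+f*a*x/rr,c["cy"]+f*a*y/rr])
O=np.array([514,-201,0]);ex=np.array([.9995,-.0314,0]);ey=np.array([.0314,.9995,0])
F=lambda x,y,z:O+ex*x+ey*y+np.array([0,0,z])
im=cv2.cvtColor(c["frame"],cv2.COLOR_RGB2BGR).copy()
for n,p in dict(pivot=F(0,0,45),tip=F(0,0,119),bar=F(-73,0,117),pA=F(-72,85,12),pB=F(-72,-85,12),pC=F(218,85,12),pD=F(218,-85,12)).items():
    u=proj(p); print(n,u.round()); cv2.drawMarker(im,tuple(int(k) for k in u),(0,255,0),0,9)
for n in ("lever_pivot","lever_tip","loop_bar","keeper"):
    for d in eyes.spot_point(n,"wrist")[:1]: print(n,np.round(d["xy"]),round(d["confidence"],2))
cv2.imwrite(f"pics/{sys.argv[1]}.png",im)
E
python3 c.py w1
```

```text
3.4 [ 476.  -200.2  231.5] [[-1.0, 0.028, 0.0], [0.028, 1.0, -0.0], [-0.0, -0.0, -1.0]] [0.2 0.7 0.5]
pivot [279. 225.]
tip [279. 253.]
bar [279. 168.]
pA [354. 155.]
pB [204. 155.]
pC [336. 356.]
pD [221. 355.]
lever_pivot [277. 226.] 0.56
lever_tip [278. 253.] 0.77
loop_bar [280. 166.] 0.56
```

View pics/w1.png

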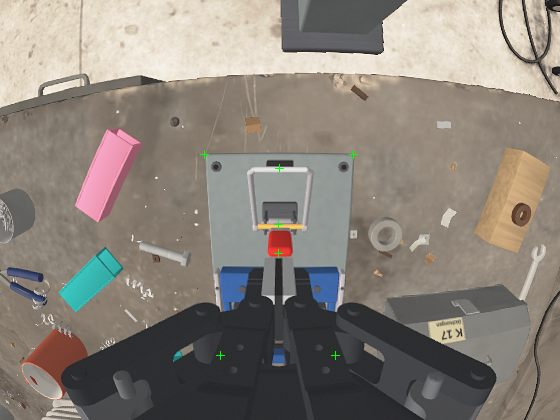

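Overlay matches the picture (pivot at (279,225), tip (279,253), bar (279,168)), so the frame is good to 1–2 mm and the lever is about 1.57. I'll go down between lever and bar and push.

Request:
{"method": "send_rows", "body": {
  "moves": [
    [[-1,0,0,0.03,0],[-1,0,0,0.07,0],[-1,0,0,0.11,0],[-1,0,0,0.13,0],[-1,0,0,0.141,0],[-1,-0.008,0,0.141,0],[-1,-0.014,0,0.141,0],[-1,-0.02,0,0.141,0],[-1,-0.025,0,0.141,0],[-1,-0.03,0,0.141,0],[-1,-0.034,0,0.141,0],[-1,-0.038,0,0.141,0],[-1,-0.042,0,0.141,0],[-1,-0.045,0,0.141,0],[-1,-0.048,0,0.141,0],[-1,-0.05,0,0.141,0],[-1,-0.051,0,0.141,0],[-1,-0.052,0,0.141,0],[-1,-0.052,0,0.141,0]]
  ]
}}

```text
time_s: 5.55
tcp_pos: [528.1, -202.5, 90.3]
ee_rot: [0.046, 3.141, -0.0]
ft_force: [0.5, -0.7, -0.5]
finger_gap: 0.0
gripper_force: 0.1
```

```bash
cat > d.py <<'E'
from h import *
import sys
s=state(); print(s["time_s"],np.round(s["tcp_pos"],1),np.round(s["ft_force"],1))
ims=[]
for n,(u,v) in (("top",(254,230)),("scene",(265,205))):
    c=eyes.camera(n)
    for t in ("lever_tip","loop_bar","keeper"):
        for d in eyes.spot_point(t,n)[:1]: print(n,t,np.round(d["xy"]),round(d["confidence"],2),world(c,d["xy"]).round(0))
    ims.append(cv2.resize(c["frame"][v-50:v+50,u-50:u+50],(390,390),interpolation=2))
cv2.imwrite(f"pics/{sys.argv[1]}.png",cv2.cvtColor(np.hstack(ims),cv2.COLOR_RGB2BGR))
E
python3 d.py s1
```

```text
5.55 [ 528.1 -202.5   90.3] [ 0.5 -0.7 -0.5]
top keeper [253. 209.] 0.98 [ 560. -214.  380.]
scene lever_tip [270. 190.] 0.51 [ 523. -241.  176.]
scene loop_bar [253. 195.] 0.66 [ 585. -103.   -1.]
scene keeper [279. 200.] 0.93 [ 593. -211.   50.]
```

View pics/s1.png

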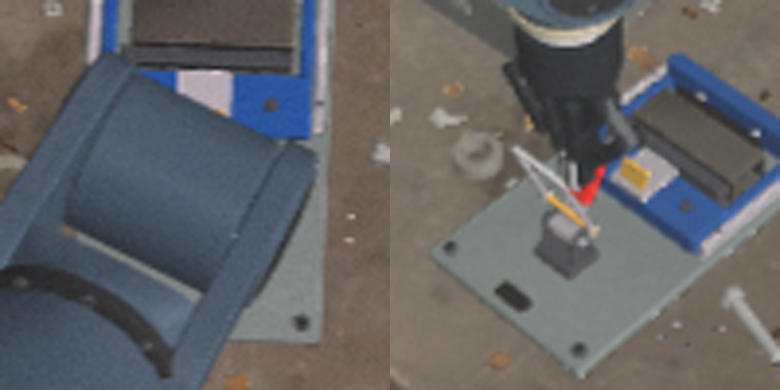

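The scene crop shows the lever leaning over (red at (595,185)) and the loop standing behind the fingers (bar near (520,152)). I'll nudge it to the stop, then move up, back and behind the bar.

Request:
{"method": "send_rows", "body": {
  "moves": [
    [[-1,-0.002,0,0,0],[-1,-0.003,0,0,0],[-1,-0.003,0,0,0]]
  ]
}}

```text
time_s: 6.25
tcp_pos: [531.1, -202.6, 90.3]
ee_rot: [0.046, 3.141, -0.0]
ft_force: [0.8, 0.2, 0.1]
finger_gap: -0.002
gripper_force: 0.1
```

Request:
{"method": "send_rows", "body": {
  "moves": [
    [[-1,-0.002,0,0,0],[-1,-0.003,0,0,0],[-1,-0.004,0,0,0],[-1,-0.004,0,0,0]]
  ]
}}

```text
time_s: 6.65
tcp_pos: [534.0, -202.7, 90.1]
ee_rot: [-0.046, -3.139, -0.001]
ft_force: [-7.4, -0.3, 3.8]
finger_gap: -0.001
gripper_force: 3.9
```

Request:
{"method": "send_rows", "body": {
  "moves": [
    [[-1,0.003,0,0,0],[-1,0.003,0,-0.02,0],[-1,0.003,0,-0.05,0],[-1,0.003,0,-0.08,0],[-1,0.003,0,-0.09,0],[-1,0.02,0,-0.09,0],[-1,0.05,0,-0.09,0],[-1,0.066,0,-0.09,0],[-1,0.071,0,-0.085,0],[-1,0.071,0,-0.06,0],[-1,0.071,0,-0.04,0],[-1,0.071,0,-0.038,0],[-1,0.071,0,-0.038,0]]
  ]
}}

```text
time_s: 7.95
tcp_pos: [464.3, -200.6, 128.0]
ee_rot: [-0.046, -3.141, -0.001]
ft_force: [0.4, 0.6, 0.4]
finger_gap: -0.0
gripper_force: 0.0
```

```bash
python3 d.py s2; python3 c.py w2
```

```text
7.95 [ 464.3 -200.6  128. ] [0.4 0.6 0.4]
top lever_tip [252. 221.] 0.75 [ 555. -198.  104.]
top keeper [255. 210.] 0.56 [ 587. -200.   49.]
scene lever_tip [269. 190.] 0.71 [ 612. -149.   34.]
scene loop_bar [256. 194.] 0.45 [ 457. -255.  223.]
scene keeper [262. 208.] 0.73 [ 525. -201.   63.]
8.35 [ 464.2 -200.7  128.7] [[-1.0, 0.029, 0.001], [0.029, 1.0, -0.0], [-0.001, -0.0, -1.0]] [-0.5 -0.2 -0.3]
pivot [280. 281.]
tip [281. 341.]
bar [281. 225.]
pA [381. 184.]
pB [179. 184.]
pC [347. 413.]
pD [212. 414.]
lever_tip [281. 375.] 0.59
loop_bar [281. 345.] 0.53
```

View pics/s2.png

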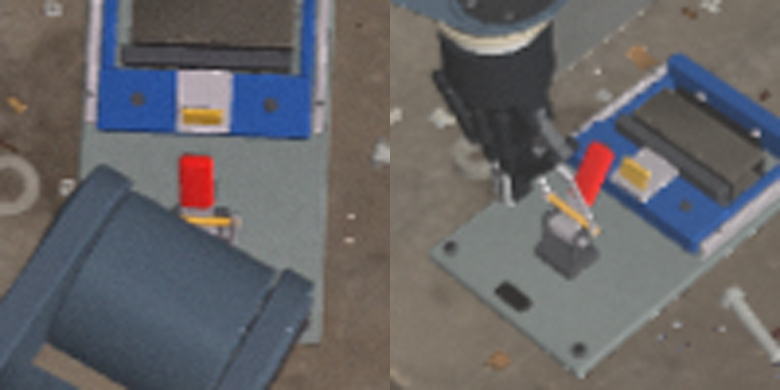

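Lever is at its open stop (tip at crop (195,180)), and the loop stands just ahead of the fingers, towards the lever. Now I'll tip it over.

Request:
{"method": "send_rows", "body": {
  "moves": [
    [[-1,-0.01,0,0,0],[-1,-0.02,0,0,0],[-1,-0.03,0,0,0],[-1,-0.036,0,0,0],[-1,-0.042,0,0,0],[-1,-0.048,0,0,0],[-1,-0.054,0,0,0],[-1,-0.06,0,0,0],[-1,-0.066,0,0,0],[-1,-0.072,0,0,0],[-1,-0.078,0,0,0],[-1,-0.084,0,0,0],[-1,-0.09,0,0,0],[-1,-0.095,0,0,0],[-1,-0.1,0,0,0],[-1,-0.1,0,0,0],[-1,-0.1,0,0,0]]
  ]
}}

```text
time_s: 10.3
tcp_pos: [563.8, -203.5, 128.2]
ee_rot: [-0.046, -3.141, -0.0]
ft_force: [0.1, -0.3, -0.7]
finger_gap: -0.001
gripper_force: 0.0
```

```bash
python3 d.py s3
```

```text
10.3 [ 563.8 -203.5  128.2] [ 0.1 -0.3 -0.7]
scene lever_tip [269. 191.] 0.71 [ 611. -151.   33.]
scene loop_bar [284. 195.] 0.65 [ 625. -200.   39.]
scene keeper [279. 201.] 0.77 [ 591. -213.   48.]
```

View pics/s3.png

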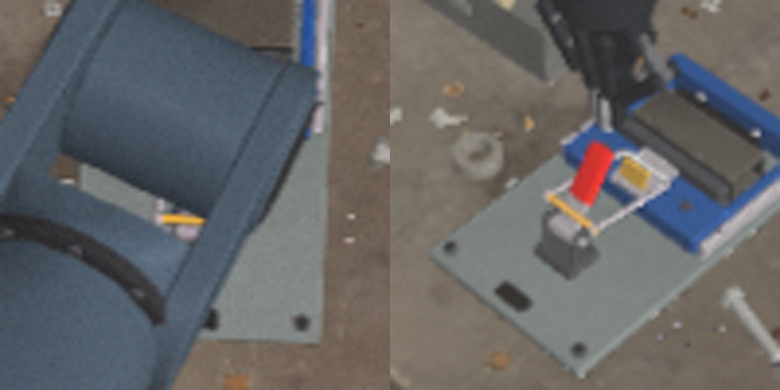

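The loop lies over the keeper: bar at crop (665,185), behind the brass hook at (632,175). Now I'll go to the far side of the lever and swing it back.

Request:
{"method": "send_rows", "body": {
  "moves": [
    [[-1,-0.02,0,0,0],[-1,-0.02,0,0.018,0],[-1,-0.02,0,0.033,0],[-1,-0.012,0,0.033,0],[-1,-0.004,0,0.033,0],[-1,0.004,0,0.033,0],[-1,0.012,0,0.033,0],[-1,0.02,0,0.033,0],[-1,0.028,0,0.033,0],[-1,0.034,0,0.033,0],[-1,0.042,0,0.032,0],[-1,0.05,0,0.03,0],[-1,0.058,0,0.03,0],[-1,0.067,0,0.031,0],[-1,0.072,0,0.034,0],[-1,0.077,0,0.037,0],[-1,0.082,0,0.041,0],[-1,0.086,0,0.045,0],[-1,0.086,0,0.045,0]]
  ]
}}

```text
time_s: 12.6
tcp_pos: [477.1, -200.8, 82.5]
ee_rot: [-0.046, -3.14, -0.001]
ft_force: [0.5, -0.1, -0.3]
finger_gap: -0.0
gripper_force: 0.0
```

```bash
python3 d.py s4
```

```text
12.6 [ 477.1 -200.8   82.5] [ 0.5 -0.1 -0.3]
top loop_bar [258. 214.] 0.62 [ 577. -207.   42.]
top keeper [254. 214.] 0.74 [ 578. -198.   42.]
scene keeper [280. 203.] 0.71 [ 589. -217.   44.]
```

View pics/s4.png

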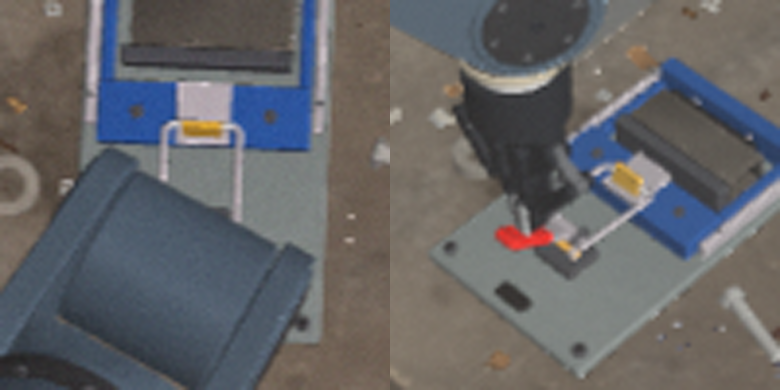

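The bar is hooked behind the brass hook (top crop (202,127)), the frame is drawing in and the lever is low (scene crop (520,238)). Now press down.

Request:
{"method": "send_rows", "body": {
  "moves": [
    [[-1,0.003,0,0.005,0],[-1,0.006,0,0.01,0],[-1,0.009,0,0.016,0],[-1,0.011,0,0.021,0],[-1,0.012,0,0.025,0],[-1,0.012,0,0.028,0],[-1,0.013,0,0.031,0],[-1,0.013,0,0.033,0],[-1,0.013,0,0.034,0],[-1,0.013,0,0.034,0]]
  ]
}}

```text
time_s: 14.0
tcp_pos: [464.9, -200.6, 50.6]
ee_rot: [-0.046, -3.141, -0.0]
ft_force: [-8.7, 3.1, 23.9]
finger_gap: 0.0
gripper_force: 11.8
```

Request:
{"method": "send_rows", "body": {
  "moves": [
    [[-1,0,0,-0.01,0],[-1,0,0,-0.05,0],[-1,0.03,0,-0.1,0],[-1,0.08,0,-0.15,0],[-1,0.13,0,-0.15,0],[-1,0.15,0,-0.15,0],[-1,0.15,0,-0.15,0]]
  ]
}}

```text
time_s: 14.7
tcp_pos: [312.0, -195.6, 200.1]
ee_rot: [0.049, 3.141, -0.001]
ft_force: [0.5, -0.4, -1.3]
finger_gap: -0.001
gripper_force: 0.0
```

```bash
python3 d.py s5; sed -i 's/^red=.*$/red=roi\&((hs[...,0]<6)|(hs[...,0]>174))\&(hs[...,1]>180); L=pts(red); L=L[np.argsort(L[:,0])]; print("red",L[::max(1,len(L)\/\/20)].round(0).tolist())/' b.py; python3 b.py | grep -E "red|blue"
```

```text
14.7 [ 312.  -195.6  200.1] [ 0.5 -0.4 -1.3]
top lever_tip [251. 270.] 0.61 [ 430. -190.   -0.]
top loop_bar [257. 211.] 0.48 [ 584. -206.   52.]
top keeper [255. 212.] 0.66 [ 581. -200.   52.]
scene lever_tip [241. 227.] 0.86 [ 444. -195.   45.]
scene loop_bar [278. 198.] 0.67 [ 600. -198.   42.]
scene keeper [280. 204.] 0.61 [ 586. -219.   43.]Traceback (most recent call last):
  File "b.py", line 7, in <module>
    t=eyes.trace("fixture","top"); P=pts(t[0]["pixels"])
                                         ~^^^
IndexError: list index out of range
```

View pics/s5.png

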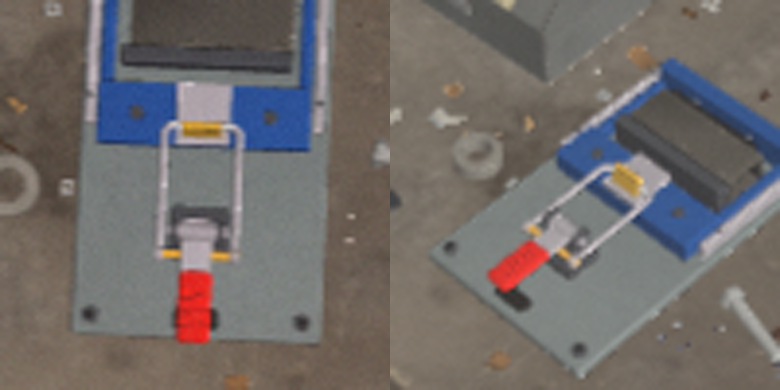

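Lever lies flat (tip at scene crop (505,275), z ≈ 45), the bar is tight behind the hook (200,127), and the frame has moved about 9 mm. The arm is clear.

```bash
python3 -c "
from h import *
print(close_job())"
```

```text
the job is handed in; nothing more can be done
None
```

The latch is shut and I've handed the job in: the wire loop is hooked behind the keeper, the red lever lies fully down, the blue frame is drawn in about 9 mm and the arm is clear. The pad's force on the tube wasn't measured, and `close_job()` returned no verdict.

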